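# Lay the bead case flat and push it home against the stop rail

### The job

On the green mat, the larger bead organiser case stands on its hinge edge. With the fingertips only, push on the top of its clear lid so that it tips over where it stands and lies flat with the lid up, then push it along the mat until its whole far edge lies flush against the wooden stop rail, and move clear. Do not pick up or carry the case, and leave the small standing case, the dish, the jar and the pliers as they are.

Things in the scene. Friction and masses are not known exactly. Their poses are not given: they have to be found in the camera images.
- case: Larger bead organiser, closed, clear lid, white back; 36 mm thick (x), 180 wide (y), 120 high (z), 0.25-0.5 kg. Stands on its hinge edge; origin: centre of that edge's underside. +z: from hinge edge to latch edge (up at start). Lid: -x face, towards the robot, turned up to 0.6 rad. Pushed near the top of the lid it topples away once its top has gone 36 mm; lying lid up it is 36 mm high, origin 18 mm above the mat.
- case_left (a point): Left end of the case's latch edge (the upper edge at the start, the far edge once it lies): mid-thickness, 90 mm along the case's +y and 120 mm along its +z from its origin. When the case has toppled, this edge points to the rail, 20 to 110 mm short of it; the case then slides with a few newtons.
- case_right (a point): Right end of the same latch edge: 90 mm along the case's -y and 120 mm along its +z from its origin.
- rail: Plywood stop rail fixed on the mat at the far side, 20 mm thick (x), 400 mm long (y), 25 mm high. Origin: centre of its underside, on the mat. Its +x points away from the robot, turned up to 0.3 rad. The mat lies flat on the table, 3 mm thick: its top is at z = 0.003 m. The other things stand beside the strip between case and rail.
- rail_face (a point): Centre of the rail's upright face on the robot's side, 12.5 mm above the mat; axes as the rail's: +x into the rail, y along it.
- small_case: Small bead organiser of the same make, also standing on its hinge edge: 30 mm thick (x), 100 mm wide (y), 75 mm high, 0.12 kg. Origin: centre of its underside. Leave it standing.
- dish: White ceramic bowl, 90 mm wide, 40 mm high, origin at the centre of its underside. Leave alone.
- jar: Closed green glass jar, 52 mm wide, 65 mm high, origin at the centre of its underside. Leave alone.
- pliers: Pliers lying flat, about 150 mm long along x (handles to -x), 60 mm wide, 14 mm high; origin under the pivot. Leave alone.
Things that resemble listed ones, but are neither listed nor needed, are in the scene too. Leave any orange, pink or turquoise look-alike of the case alone.

How it is judged:
By the outcome, as a careful person would: the job done as asked, in the order asked, and still so for the second after the job is handed in, with the robot touching nothing.
It also fails if it takes over 56 s, if anything falls off the work surface, if the arm or the gripper's body presses on something with over 40 N, if the wrist force passes 120 N, or if a joint passes its speed limit or range.

### The arm

A 6-joint arm with a two-finger parallel gripper is mounted at the origin on the work surface. World frame = base frame: x ahead of the robot, y to its left, z up, the work surface at z = 0. Lengths are in m, angles in rad, forces in N, time in s.
With the tool pointing down it reaches from about 0.375 to 0.9 m from the base axis. Payload 3.1 kg.
Tool frame: the origin (TCP) lies between the finger pads; the fingertips stand 19 mm ahead of it and the grasp point (between the pads) is the TCP; z points along the fingers, y is the line along which they close (so a half turn about z gives the same grasp; the last joint's range is limited). The gripper opens to 87 mm and grips with 3 to 60 N. Pads are 19 mm wide; open, the fingers measure 117 mm over their backs; the gripper's body (75 mm by 190 mm) begins 51 mm behind the grasp point.
Start: joints at [-1.333, 0.527, 1.433, -0, 1.181, -0.178], TCP at [0.253, -0.571, 0.242] pointing down, gripper open.
Joint ranges: [-3.08, 3.08], [-0.75, 2.2], [0.22, 2.44], [-1.43, 4.57], [0, 2.65], [-2.85, 2.85]. Speed limits (rad/s): [2.79, 2.79, 3.14, 3.14, 3.14, 3.14].

### API

Orientations are given as a unit quaternion [x, y, z, w].
In Python, from rig import robot, camera, camera_info, hand_in gives the robot as it stands.
- The arm moves only by the shell command python3 -m handwheel 'ROWS' [FORCE]. ROWS is a JSON object of lists of equal length, an entry for each row: "hand": the opening, from 0 (shut) to 1 (fully open); "translation": the shift along the world's x, y, z in mm, a list of three; "turn": the turn, a rotation vector about the world's x, y, z in rad, a list of three. In form: {"hand": [hand, ...], "translation": [[tx, ty, tz], ...], "turn": [[ax, ay, az], ...]}. A call has 1 to 12 rows; each row is the pose to reach, as a shift and turn from the pose commanded when the call began; what a row does not reach only later rows make up. A row lasts 1/12 s, in which the tool goes at most 41.7 mm and 7.16 degrees, less where a joint would pass 70% of its speed; a pose out of reach is approached as far as the arm can. A call with a gripper value outside its range is refused whole. The fingers move at their own pace and stop on an object; FORCE is the grip in N (left out, the last holds). Time passes only in rows, so rows that repeat a pose let the fingers close. It gives the time, the measured TCP pose, the force, the opening and the grip force at its end, in the units of the state.
- robot.get_obs(): the state, without advancing time (a new reading comes with each control period).
- camera(name): name is "side" or "top"; returns (picture, depth): 480x640x3 uint8, red, green, blue; 480x640 float32, m along the optical axis (not along the pixel's ray), 0 where there is no reading.
- camera_info(name): a dict with "vertical_fov" (degrees; the focal length in pixels is half the picture's height over the tangent of half this angle, whatever the lens; pixels are square), "cx", "cy" (the principal point, pixels), "k1" (the pictures are not rectified: a ray, as slopes to the right and down, at radius r is drawn at 1 + k1 r^2 times it, then the intrinsics apply), "world_from_camera" (4x4, takes a point from camera to world coordinates). Camera axes: x right, y down, z forward; pixel columns grow to the right and rows downward; lengths in m; the calibration is good to about 2 mm. A picture is of the moment at which its call begins. camera_info takes no time and is no camera call.
- hand_in(): hands the job in; it is judged then, once.
The state is a dict: "time": time; "q": joint angles; "joint_velocities": joint speeds; "joint_torque": joint torques, N m; "position": TCP position; "tool_rot": TCP orientation; "ft_force": force on the tool from outside, world axes, zero at the start; "moment": the same for the moment, N m; "grip_width": finger opening in m; "grip_force": force on a finger pad.
Only numpy, scipy, OpenCV 4.12 (cv2) and the standard library are available. Lean on these libraries where they do the work, as an engineer would, in place of code of your own. Each camera call takes 0.05 s, during which the arm holds its last target. There are 200 camera calls.

## Working session

There is one attempt and no reset: what is moved stays moved. The work goes in short steps, Python scripts to look and compute and a shell command to move; the robot and the scene stay as the last step left them, time stands still between calls to the robot, and variables do not carry over. Pictures are saved under pics/ and viewed, at most 10 in all, crops included, and the job is handed in when it is done.

```bash
mkdir -p pics; cat > h.py <<'E'
import numpy as np, cv2
from rig import robot, camera, camera_info, hand_in
def cloud(name):
    p,d=camera(name); i=camera_info(name)
    f=240/np.tan(np.radians(i["vertical_fov"])/2)
    K=np.array([[f,0,i["cx"]],[0,f,i["cy"]],[0,0,1.]])
    u,v=np.meshgrid(np.arange(640.),np.arange(480.))
    s=cv2.undistortPoints(np.stack([u.ravel(),v.ravel()],1)[:,None],K,np.array([i["k1"],0,0,0.])).reshape(480,640,2)
    P=np.dstack([s*d[...,None],d])
    T=np.array(i["world_from_camera"]); W=P@T[:3,:3].T+T[:3,3]
    W[d==0]=np.nan
    return p,W
def save(n,p): cv2.imwrite("pics/"+n,cv2.cvtColor(p,cv2.COLOR_RGB2BGR))
E
python3 - <<'E'
from h import *
a,W=cloud("top"); save("top0.png",a); np.save("t0.npy",W)
b,W2=cloud("side"); save("side0.png",b); np.save("s0.npy",W2)
for n in("top","side"): print(np.round(camera_info(n)["world_from_camera"],3))
print(robot.get_obs())
E
```

```text
[[-0.02  -0.986  0.166  0.244]
 [-1.     0.022  0.01   0.052]
 [-0.014 -0.166 -0.986  1.276]
 [ 0.     0.     0.     1.   ]]
[[-0.769 -0.48   0.422 -0.094]
 [-0.639  0.593 -0.49   0.676]
 [-0.016 -0.646 -0.763  1.081]
 [ 0.     0.     0.     1.   ]]
{'time': 0.1, 'q': array([-1.33248654e+00,  5.28398005e-01,  1.43376157e+00, -3.33835830e-05,
        1.18141700e+00, -1.78522571e-01]), 'joint_velocities': array([-6.19588597e-05, -1.52430973e-03, -3.54618483e-03,  4.69568886e-04,
        3.16872919e-04, -6.49535022e-04]), 'joint_torque': array([ 2.29707475e-04, -4.40983844e+01, -1.77150607e+01,  6.35928358e-02,
        5.33457357e-02, -4.39215921e-05]), 'position': array([ 0.25289759, -0.57086687,  0.24065823]), 'tool_rot': array([ 9.78358055e-01,  2.06916726e-01, -4.50780250e-05, -9.91056825e-04]), 'ft_force': array([-0.22738699,  0.3350499 ,  0.40880139]), 'moment': array([ 0.03626848, -0.03010291, -0.02078685]), 'grip_force': 0.0, 'grip_width': 0.08727035839808785}
```

View pics/top0.png

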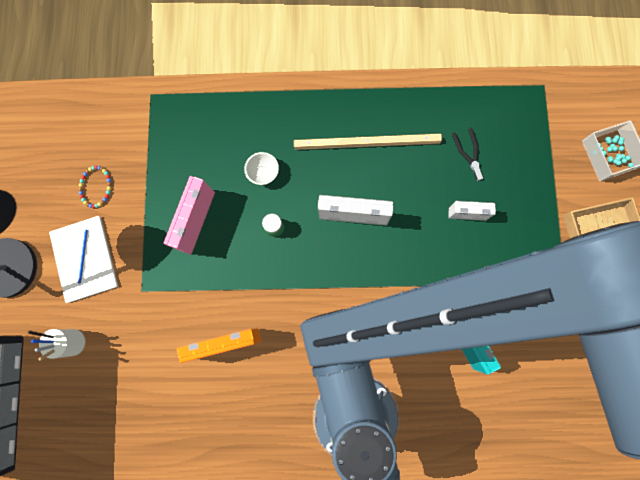

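View pics/side0.png

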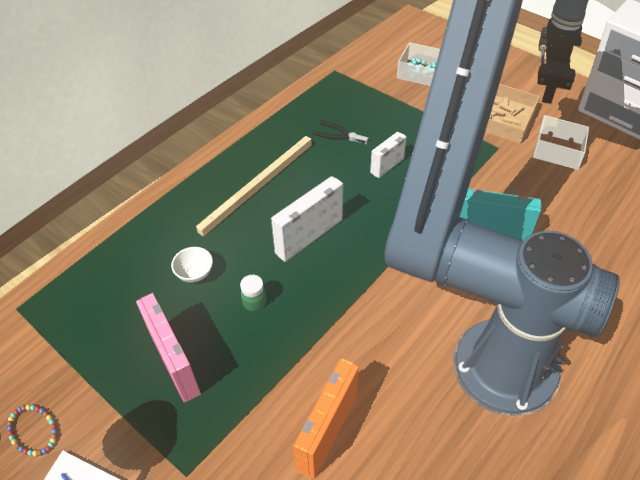

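The top view shows the case at (355,208), the rail at (294..441,140), the small case at (472,210), the pliers at (468,155), the dish at (262,168) and the jar at (272,223). The side view shows the same layout, with the case's lid at (308,220).

```bash
cat >> h.py <<'E'
def rect(W,x0,x1,y0,y1,z0,z1):
    m=(W[...,0]>x0)&(W[...,0]<x1)&(W[...,1]>y0)&(W[...,1]<y1)&(W[...,2]>z0)&(W[...,2]<z1)
    lab=cv2.connectedComponentsWithStats(m.astype(np.uint8))
    k=1+np.argmax(lab[2][1:,4]); m=lab[1]==k
    q=W[m]; r=cv2.minAreaRect((q[:,:2]*1000).astype(np.float32))
    return np.round(r[0],1),np.round(r[1],1),round(r[2],2),np.round(cv2.boxPoints(r)).tolist(),len(q),round(float(np.median(q[:,2])),4)
def box(W,u0,u1,v0,v1):
    q=W[v0:v1,u0:u1].reshape(-1,3); q=q[q[:,2]>.012]; return np.round(q.min(0),3),np.round(q.max(0),3)
E
python3 - <<'E'
from h import *
T=np.load("t0.npy");S=np.load("s0.npy")
print(T[208,355],T[140,370],T[210,472],T[168,262],T[223,272],T[100,200])
for W in(T,S):
  print("case",rect(W,.3,.65,-.12,.2,.112,.14))
  print("rail",rect(W,.5,.8,-.3,.3,.020,.04))
  print("small",rect(W,.3,.65,-.35,-.12,.066,.1))
for n,b in dict(dish=(240,285,145,192),jar=(258,290,210,240),pl=(448,488,125,184)).items(): print(n,box(T,*b))
E
```

```text
[ 0.51475043 -0.00575176  0.12201997] [ 0.72561306 -0.05695215  0.02549112] [ 0.51288352 -0.30360192  0.07934656] [0.6603962  0.23939158 0.00516051] [0.49289978 0.20392437 0.0693617 ] [0.86541896 0.4160344  0.00498589]
case (array([521.3,  -6.6]), array([179.9,  38.8]), 83.86, [[492.0, -94.0], [531.0, -98.0], [550.0, 81.0], [512.0, 85.0]], 1123, 0.1232)
rail (array([724.5, -49.2]), array([ 24.8, 396.9]), 1.58, [[707.0, 149.0], [718.0, -248.0], [742.0, -247.0], [731.0, 149.0]], 1155, 0.028)
small (array([ 520.2, -305.1]), array([90.9, 32.2]), 85.91, [[501.0, -349.0], [533.0, -352.0], [540.0, -261.0], [507.0, -259.0]], 456, 0.0783)
case (array([519.2,  -7. ]), array([186.2,  42.5]), 83.67, [[488.0, -97.0], [530.0, -102.0], [551.0, 83.0], [508.0, 88.0]], 1223, 0.1219)
rail (array([724.8, -49.4]), array([ 28., 404.]), 0.96, [[707.0, 152.0], [714.0, -252.0], [742.0, -251.0], [735.0, 153.0]], 1156, 0.0271)
small (array([ 519.2, -303.2]), array([92.8, 35.2]), 86.05, [[498.0, -348.0], [534.0, -351.0], [540.0, -258.0], [505.0, -256.0]], 396, 0.0772)
dish (array([0.604, 0.191, 0.012]), array([0.712, 0.28 , 0.05 ]))
jar (array([0.468, 0.179, 0.013]), array([0.518, 0.228, 0.075]))
pl (array([ 0.612, -0.357,  0.012]), array([ 0.761, -0.284,  0.024]))
```

```bash
python3 -m handwheel '{"hand":[1,1,1,1,1,1,1,1,1,1,1,1],"translation":[[10,20,0],[20,50,0],[30,80,0],[45,110,0],[55,140,0],[65,170,0],[75,200,0],[85,230,0],[95,260,0],[105,290,0],[115,310,0],[115,310,0]],"turn":[[0,0,-0.04],[0,0,-0.09],[0,0,-0.14],[0,0,-0.19],[0,0,-0.24],[0,0,-0.29],[0,0,-0.34],[0,0,-0.39],[0,0,-0.44],[0,0,-0.49],[0,0,-0.526],[0,0,-0.526]]}' && python3 -m handwheel '{"hand":[1,1,1,1,1,1,1,1,1,1,1,1],"translation":[[10,25,0],[20,55,0],[30,85,0],[40,115,0],[50,145,0],[60,175,0],[70,205,0],[80,230,0],[88,250,0],[92,260,0],[92,260,0],[92,260,0]],"turn":[[0,0,0],[0,0,0],[0,0,0],[0,0,0],[0,0,0],[0,0,0],[0,0,0],[0,0,0],[0,0,0],[0,0,0],[0,0,0],[0,0,0]]}'
```

```text
time: 1.1
position: [0.3681, -0.2569, 0.2412]
tool_rot: [0.999, -0.053, -0.001, -0.002]
ft_force: [0.0, -0.2, -0.1]
grip_width: 0.0872
grip_force: 0.0
time: 2.1
position: [0.46, -0.002, 0.2413]
tool_rot: [0.999, -0.054, -0.0, 0.0]
ft_force: [0.4, -0.1, -0.4]
grip_width: 0.0873
grip_force: 0.0
```

```bash
python3 -m handwheel '{"hand":[1,1,1,1,1,1],"translation":[[0,0,-20],[0,0,-50],[0,0,-80],[0,0,-100],[0,0,-112],[0,0,-112]],"turn":[[0,0,0],[0,0,0],[0,0,0],[0,0,0],[0,0,0],[0,0,0]]}' && python3 -m handwheel '{"hand":[1,1,1,1,1,1,1,1,1,1,1,1],"translation":[[10,-1,0],[18,-2,0],[24,-3,0],[29,-3,0],[34,-4,0],[39,-4,0],[44,-5,0],[48,-5,0],[52,-6,0],[56,-6,0],[59,-7,0],[60,-7,0]],"turn":[[0,0,0],[0,0,0],[0,0,0],[0,0,0],[0,0,0],[0,0,0],[0,0,0],[0,0,0],[0,0,0],[0,0,0],[0,0,0],[0,0,0]]}'
python3 - <<'E'
from h import *
a,W=cloud("side"); save("s1.png",a)
T=cloud("top")[1]
for w in (W,T): print(rect(w,.49,.68,-.12,.12,.1,.135))
E
```

```text
time: 2.6
position: [0.458, -0.0028, 0.1272]
tool_rot: [0.998, -0.056, -0.003, -0.0]
ft_force: [-0.9, 0.0, 0.3]
grip_width: 0.0869
grip_force: 0.0
time: 3.6
position: [0.5209, -0.0087, 0.1296]
tool_rot: [0.999, -0.055, 0.001, 0.0]
ft_force: [0.1, -0.3, 0.3]
grip_width: 0.0871
grip_force: 0.0
(array([529. ,  -1.5]), array([185.4,  62.7]), 70.66, [[469.0, -79.0], [528.0, -99.0], [589.0, 76.0], [530.0, 96.0]], 827, 0.1167)Traceback (most recent call last):
  File "<stdin>", line 4, in <module>
  File "h.py", line 17, in rect
    k=1+np.argmax(lab[2][1:,4]); m=lab[1]==k
        ~~~~~~~~~^^^^^^^^^^^^^^
    return _wrapfunc(a, 'argmax', axis=axis, out=out, **kwds)
    return bound(*args, **kwds)
ValueError: attempt to get argmax of an empty sequence
```

View pics/s1.png

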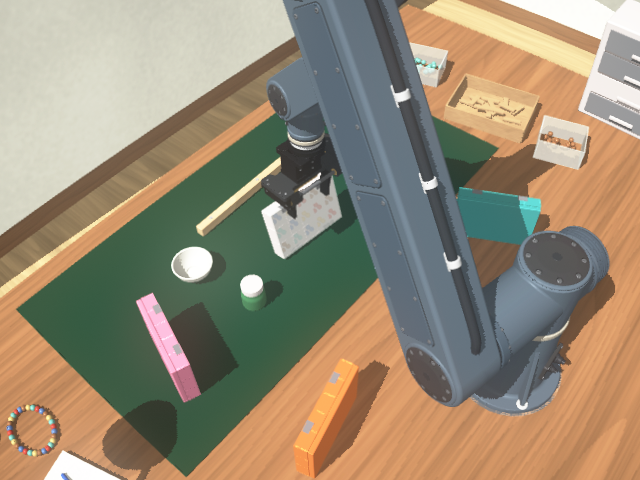

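The case at (303,215) is tilted back against the fingers but has not gone over. I'll push on slowly.

```bash
python3 -m handwheel '{"hand":[1,1,1,1,1,1,1,1,1,1,1,1],"translation":[[4,0,0],[8,-1,0],[12,-1,0],[16,-2,0],[20,-2,0],[24,-3,0],[27,-3,0],[27,-3,0],[27,-3,0],[27,-3,0],[27,-3,0],[27,-3,0]],"turn":[[0,0,0],[0,0,0],[0,0,0],[0,0,0],[0,0,0],[0,0,0],[0,0,0],[0,0,0],[0,0,0],[0,0,0],[0,0,0],[0,0,0]]}'
python3 - <<'E'
from h import *
a,W=cloud("side"); save("s2.png",a)
print(rect(W,.49,.70,-.14,.12,.031,.05))
E
```

```text
time: 4.7
position: [0.5468, -0.0114, 0.1295]
tool_rot: [0.999, -0.055, -0.0, -0.0]
ft_force: [0.7, 0.0, 0.4]
grip_width: 0.087
grip_force: 0.0
(array([601.5, -14.9]), array([183.7, 125.8]), 83.96, [[529.0, -100.0], [654.0, -113.0], [674.0, 70.0], [549.0, 83.0]], 2569, 0.0383)
```

View pics/s2.png

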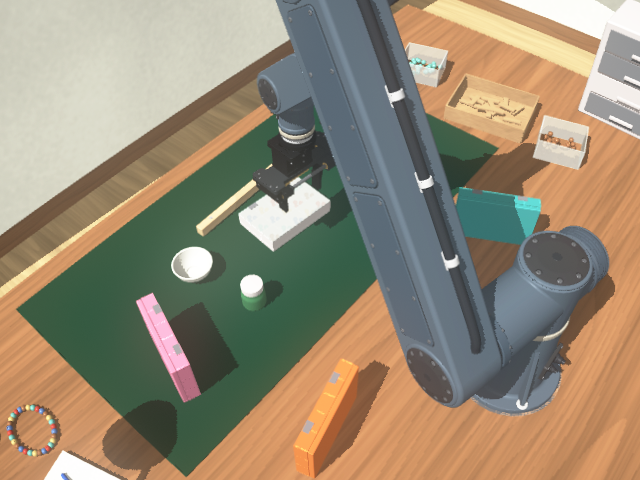

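The case now lies flat, lid up, at (285,213), with its yaw kept. Next I'll back off, align the fingers to the rail yaw and lower behind the hinge edge.

```bash
python3 -m handwheel '{"hand":[1,1,1,1,1,1,1,1,1,1,1,1],"translation":[[-15,0,0],[-35,0,0],[-52,0,0],[-62,0,0],[-62,0,-15],[-62,0,-35],[-62,0,-55],[-62,0,-72],[-62,0,-84],[-62,0,-92],[-62,0,-93],[-62,0,-93]],"turn":[[0,0,0],[0,0,0.03],[0,0,0.06],[0,0,0.1],[0,0,0.132],[0,0,0.132],[0,0,0.132],[0,0,0.132],[0,0,0.132],[0,0,0.132],[0,0,0.132],[0,0,0.132]]}'
python3 - <<'E'
from h import *
for n in("top","side"):
    a,W=cloud(n); p=W[(W[...,0]>.68)&(W[...,0]<.77)&(W[...,1]>-.26)&(W[...,1]<.17)&(W[...,2]>.023)&(W[...,2]<.033)]
    l=cv2.fitLine(p[:,:2].astype(np.float32),cv2.DIST_HUBER,0,.01,.01).ravel(); print(n,len(p),l,"yaw",-l[0]/l[1])
    try: print(rect(W,.52,.69,-.14,.12,.031,.05))
    except Exception as e: print(e)
E
```

```text
time: 5.75
position: [0.485, -0.0115, 0.0363]
tool_rot: [1.0, 0.011, -0.0, -0.0]
ft_force: [-0.3, -0.2, -0.0]
grip_width: 0.0871
grip_force: 0.0
top 684 [ 0.00595478 -0.9999823   0.7267845  -0.17302935] yaw 0.005954888
attempt to get argmax of an empty sequence
side 856 [ 0.02073814 -0.99978495  0.7220895  -0.00117585] yaw 0.020742605
(array([602.2, -14.2]), array([183.7, 127.2]), 82.84, [[528.0, -97.0], [654.0, -113.0], [677.0, 69.0], [551.0, 85.0]], 2069, 0.0385)
```

```bash
python3 -m handwheel '{"hand":[1,1,1,1,1,1,1,1,1,1,1,1],"translation":[[10,0,0],[20,0,0],[30,0,0],[36,0,0],[41,0,0],[46,0,0],[51,0,0],[56,0,0],[61,0,0],[66,0,0],[71,0,0],[75,0,0]],"turn":[[0,0,0],[0,0,0],[0,0,0],[0,0,0],[0,0,0],[0,0,0],[0,0,0],[0,0,0],[0,0,0],[0,0,0],[0,0,0],[0,0,0]]}'
python3 -m handwheel '{"hand":[1,1,1,1],"translation":[[4,0,0],[8,0,0],[12,0,0],[12,0,0]],"turn":[[0,0,0],[0,0,0],[0,0,0],[0,0,0]]}'
python3 - <<'E'
from h import *
a,W=cloud("side"); save("s3.png",a)
print(rect(W,.52,.712,-.14,.12,.034,.05))
E
```

```text
time: 6.85
position: [0.5601, -0.0113, 0.0364]
tool_rot: [1.0, 0.012, -0.001, -0.0]
ft_force: [-4.7, -0.3, 4.2]
grip_width: 0.087
grip_force: 2.7
time: 7.18
position: [0.5732, -0.0112, 0.0365]
tool_rot: [1.0, 0.012, 0.001, -0.0]
ft_force: [-2.4, 0.0, 1.8]
grip_width: 0.0871
grip_force: 1.5
(array([643.2,  13.9]), array([124.4, 144.2]), 1.41, [[579.0, 84.0], [583.0, -60.0], [707.0, -57.0], [704.0, 87.0]], 1078, 0.0384)
```

View pics/s3.png

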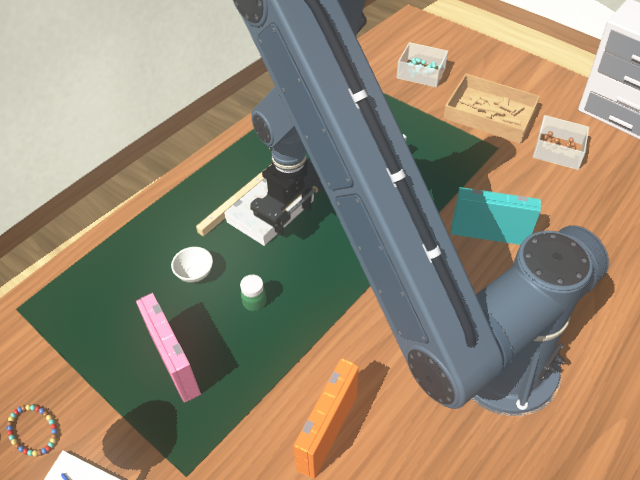

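The case, at (270,208), is squared up, about 8 mm short of the rail. I'll creep in until the force rises.

```bash
for i in 1; do python3 -m handwheel '{"hand":[1,1,1,1],"translation":[[2,0,0],[4,0,0],[6,0,0],[6,0,0]],"turn":[[0,0,0],[0,0,0],[0,0,0],[0,0,0]]}' ; done; python3 -m handwheel '{"hand":[1,1,1],"translation":[[1,0,0],[2,0,0],[2,0,0]],"turn":[[0,0,0],[0,0,0],[0,0,0]]}'; python3 -m handwheel '{"hand":[1,1,1],"translation":[[1,0,0],[2,0,0],[2,0,0]],"turn":[[0,0,0],[0,0,0],[0,0,0]]}'
```

```text
time: 7.57
position: [0.5781, -0.0113, 0.0364]
tool_rot: [1.0, 0.012, -0.0, -0.0]
ft_force: [-3.1, -0.2, 0.6]
grip_width: 0.0869
grip_force: 1.7
time: 7.82
position: [0.5799, -0.0114, 0.0364]
tool_rot: [1.0, 0.011, -0.0, -0.0]
ft_force: [-4.2, 1.0, 1.1]
grip_width: 0.087
grip_force: 1.7
time: 8.07
position: [0.5828, -0.0115, 0.0365]
tool_rot: [1.0, 0.011, 0.001, 0.0]
ft_force: [-2.3, -0.2, 0.0]
grip_width: 0.0872
grip_force: 1.2
```

```bash
python3 -m handwheel '{"hand":[1,1,1],"translation":[[1,0,0],[2,0,0],[2,0,0]],"turn":[[0,0,0],[0,0,0],[0,0,0]]}'; python3 -m handwheel '{"hand":[1,1,1],"translation":[[1,0,0],[1,0,0],[1,0,0]],"turn":[[0,0,0],[0,0,0],[0,0,0]]}'
```

```text
time: 8.32
position: [0.5835, -0.0115, 0.0365]
tool_rot: [1.0, 0.011, -0.001, -0.0]
ft_force: [-3.6, -0.3, 2.1]
grip_width: 0.0872
grip_force: 2.4
time: 8.57
position: [0.5835, -0.0115, 0.0365]
tool_rot: [1.0, 0.011, -0.002, -0.0]
ft_force: [-7.0, -0.6, 3.0]
grip_width: 0.0875
grip_force: 3.2
```

```bash
python3 -m handwheel '{"hand":[1,1,1],"translation":[[1,0,0],[2,0,0],[2,0,0]],"turn":[[0,0,0],[0,0,0],[0,0,0]]}'; python3 -m handwheel '{"hand":[1,1,1],"translation":[[1,0,0],[2,0,0],[2,0,0]],"turn":[[0,0,0],[0,0,0],[0,0,0]]}'
```

```text
time: 8.82
position: [0.5836, -0.0114, 0.0365]
tool_rot: [1.0, 0.011, -0.004, -0.0]
ft_force: [-10.3, -1.1, 5.8]
grip_width: 0.0871
grip_force: 4.9
time: 9.07
position: [0.5837, -0.0113, 0.0365]
tool_rot: [1.0, 0.011, -0.006, -0.0]
ft_force: [-12.9, -1.4, 9.8]
grip_width: 0.087
grip_force: 6.5
```

Firm contact. Checking the load balance between the fingers, then backing off to look.

```bash
python3 -c "
from h import *
o=robot.get_obs(); print(o['moment'],o['ft_force'])"
python3 -m handwheel '{"hand":[1,1,1,1,1,1,1,1,1,1,1,1],"translation":[[-4,0,0],[-12,0,0],[-30,0,0],[-55,0,0],[-80,0,5],[-95,0,30],[-100,0,60],[-100,0,95],[-100,-30,125],[-100,-60,150],[-105,-90,160],[-110,-110,160]],"turn":[[0,0,0],[0,0,0],[0,0,0],[0,0,0],[0,0,0],[0,0,0],[0,0,0],[0,0,0],[0,0,0],[0,0,0],[0,0,0],[0,0,0]]}'
python3 -m handwheel '{"hand":[1,1,1,1,1,1,1,1,1,1,1,1],"translation":[[-10,-30,10],[-20,-60,20],[-30,-90,30],[-40,-120,40],[-50,-150,40],[-60,-180,40],[-70,-210,40],[-80,-240,40],[-90,-270,40],[-100,-300,40],[-110,-325,40],[-110,-325,40]],"turn":[[0,0,0],[0,0,0],[0,0,0],[0,0,0],[0,0,0],[0,0,0],[0,0,0],[0,0,0],[0,0,0],[0,0,0],[0,0,0],[0,0,0]]}'
python3 - <<'E'
from h import *
C=[]
for n in("top","side"):
    a,W=cloud(n); print(n,rect(W,.52,.75,-.14,.12,.034,.05)); C.append(cv2.resize(a[110:260,280:430] if n=="top" else a[130:280,190:340],(400,400),interpolation=cv2.INTER_CUBIC))
save("end.png",np.hstack(C))
E
```

```text
[-0.64355678  2.07165897 -0.3164268 ] [-12.90735161  -1.44537573   9.77061381]
time: 10.07
position: [0.4835, -0.1257, 0.2007]
tool_rot: [1.0, 0.011, 0.007, 0.004]
ft_force: [0.3, -0.1, 0.4]
grip_width: 0.0868
grip_force: 0.0
time: 11.07
position: [0.3685, -0.4539, 0.2374]
tool_rot: [1.0, 0.009, 0.002, 0.005]
ft_force: [0.3, -0.1, 0.3]
grip_width: 0.0867
grip_force: 0.0
top (array([654.4,  -8.6]), array([124.3, 180.6]), 1.68, [[590.0, 80.0], [595.0, -101.0], [719.0, -97.0], [714.0, 84.0]], 2908, 0.0395)
side (array([655.2,  -6.5]), array([132.1, 185.5]), 1.57, [[587.0, 84.0], [592.0, -101.0], [724.0, -97.0], [719.0, 88.0]], 2889, 0.0384)
```

View pics/end.png

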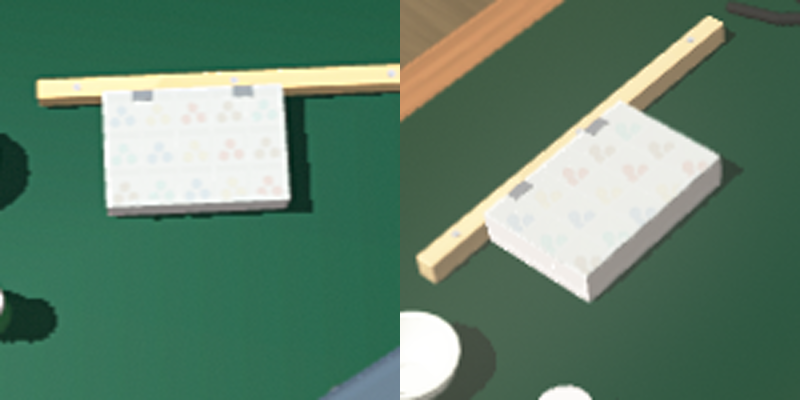

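The case lies at (195,150) in the left crop (top view), lid up, against the rail, flush to within measuring error. The finger load was uneven, so I'll push once more at the centre with the fingers shut. That lets the edge square itself on the rail.

```bash
python3 -m handwheel '{"hand":[0,0,0,0,0,0,0,0,0,0,0,0],"translation":[[10,30,0],[20,65,0],[30,100,0],[40,135,0],[50,170,0],[60,205,0],[70,240,0],[80,275,0],[90,310,0],[97,340,0],[105,370,0],[108,390,0]],"turn":[[0,0,0],[0,0,0],[0,0,0],[0,0,0],[0,0,0],[0,0,0],[0,0,0],[0,0,0],[0,0,0],[0,0,0],[0,0,0],[0,0,0]]}' 10
python3 -m handwheel '{"hand":[0,0,0,0,0,0,0,0,0,0,0,0],"translation":[[3,20,0],[5,40,0],[7,48,-10],[7,48,-35],[7,48,-65],[7,48,-95],[7,48,-125],[7,48,-150],[7,48,-175],[7,48,-192],[7,48,-200],[7,48,-200]],"turn":[[0,0,0],[0,0,0],[0,0,0],[0,0,0],[0,0,0],[0,0,0],[0,0,0],[0,0,0],[0,0,0],[0,0,0],[0,0,0],[0,0,0]]}'
```

```text
time: 12.17
position: [0.4776, -0.0526, 0.237]
tool_rot: [1.0, 0.013, 0.001, -0.0]
ft_force: [-0.3, -0.8, -1.2]
grip_width: 0.0153
grip_force: 0.0
time: 13.17
position: [0.4828, -0.008, 0.0348]
tool_rot: [1.0, 0.012, -0.002, -0.0]
ft_force: [0.3, 0.4, 0.4]
grip_width: 0.0004
grip_force: 0.0
```

```bash
python3 -m handwheel '{"hand":[0,0,0,0,0,0,0,0,0,0,0,0],"translation":[[15,0,1],[35,0,1],[55,0,1],[72,0,1],[84,0,1],[90,0,1],[94,0,1],[97,0,1],[99,0,1],[101,0,1],[102,0,1],[102,0,1]],"turn":[[0,0,0],[0,0,0],[0,0,0],[0,0,0],[0,0,0],[0,0,0],[0,0,0],[0,0,0],[0,0,0],[0,0,0],[0,0,0],[0,0,0]]}'
python3 -m handwheel '{"hand":[0,0,0,0,0,0],"translation":[[1,0,0],[2,0,0],[3,0,0],[4,0,0],[4,0,0],[4,0,0]],"turn":[[0,0,0],[0,0,0],[0,0,0],[0,0,0],[0,0,0],[0,0,0]]}'
```

```text
time: 14.17
position: [0.5835, -0.0082, 0.0373]
tool_rot: [1.0, 0.012, -0.003, -0.0]
ft_force: [-4.3, -1.0, 5.0]
grip_width: 0.0005
grip_force: 2.6
time: 14.67
position: [0.5837, -0.008, 0.0371]
tool_rot: [1.0, 0.012, -0.007, -0.001]
ft_force: [-11.1, -3.1, 8.8]
grip_width: 0.0005
grip_force: 5.7
```

It stops at the same place, so the edge is seated. I'll retreat and check the whole scene.

```bash
python3 -m handwheel '{"hand":[0,0,0,0,0,0,0,0,0,0,0,0],"translation":[[-4,0,0],[-12,0,0],[-30,0,0],[-55,0,0],[-80,0,5],[-95,0,30],[-100,0,60],[-100,0,95],[-100,-30,125],[-100,-60,150],[-105,-90,160],[-110,-110,160]],"turn":[[0,0,0],[0,0,0],[0,0,0],[0,0,0],[0,0,0],[0,0,0],[0,0,0],[0,0,0],[0,0,0],[0,0,0],[0,0,0],[0,0,0]]}'
python3 -m handwheel '{"hand":[0,0,0,0,0,0,0,0,0,0,0,0],"translation":[[-10,-30,10],[-20,-60,20],[-30,-90,30],[-40,-120,40],[-50,-150,40],[-60,-180,40],[-70,-210,40],[-80,-240,40],[-90,-270,40],[-100,-300,40],[-110,-325,40],[-110,-325,40]],"turn":[[0,0,0],[0,0,0],[0,0,0],[0,0,0],[0,0,0],[0,0,0],[0,0,0],[0,0,0],[0,0,0],[0,0,0],[0,0,0],[0,0,0]]}'
python3 - <<'E'
from h import *
for n in("top","side"):
    a,W=cloud(n); print(n,rect(W,.52,.75,-.14,.12,.034,.05)[:3],rect(W,.3,.65,-.35,-.12,.066,.1)[:3])
    if n=="top":
        save("end2.png",a)
        for k,b in dict(dish=(240,285,145,192),jar=(258,290,210,240),pl=(448,488,125,184)).items(): print(k,box(W,*b))
E
```

```text
time: 15.67
position: [0.4832, -0.122, 0.2011]
tool_rot: [1.0, 0.011, 0.005, 0.003]
ft_force: [0.8, -0.1, -1.0]
grip_width: 0.0002
grip_force: 0.0
time: 16.67
position: [0.3688, -0.4498, 0.2378]
tool_rot: [1.0, 0.009, 0.001, 0.004]
ft_force: [0.7, -0.8, 0.2]
grip_width: 0.0001
grip_force: 0.0
top (array([655.3,  -8.3]), array([126.1, 179.7]), 1.43) (array([ 520.9, -288.4]), array([55.7, 31.2]), 85.17)
dish (array([0.603, 0.191, 0.012]), array([0.693, 0.28 , 0.051]))
jar (array([0.468, 0.179, 0.012]), array([0.517, 0.229, 0.074]))
pl (array([ 0.609, -0.356,  0.012]), array([ 0.762, -0.278,  0.025]))
side (array([653.3,  -7.6]), array([127.7, 187. ]), 0.82) (array([ 519.8, -301.9]), array([94.1, 34.5]), 86.38)
```

View pics/end2.png

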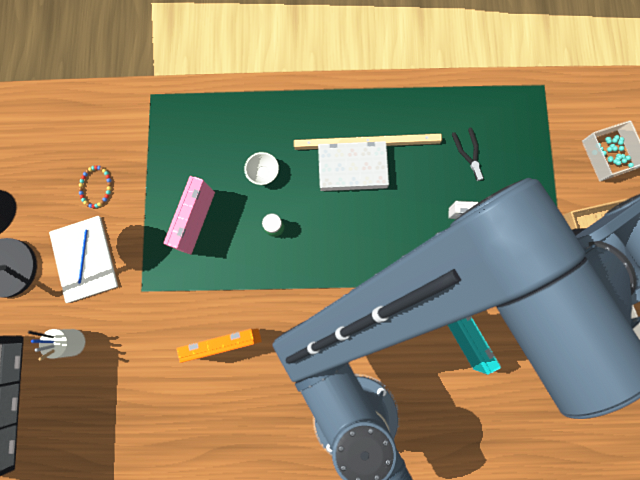

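The case, at (353,166), is flush against the rail, nothing else has moved, and the arm is clear.

```bash
python3 -c "
from rig import hand_in
print(hand_in())"
```

```text
the job is handed in; nothing more can be done
None
```

The case was tipped over with the fingertips, lies lid up with its far edge flush against the rail as far as the cameras can resolve (about a millimetre), the other items were left as they were, and the job is handed in.

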